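Stake the eyepiece, then offer up the hidden mirror set

TASK

Finish this kaleidoscope tube: pull the staking fixture's sprung lever down through its full stroke to its stop, then ease it slowly back up to rest, never letting it snap up. Then lift the cover flap of the walnut case and leave it standing open, draw the mirror set up out of the case by its wooden head, and present it upright, centred just above the open mouth of the copper tube without touching the tube. Finish while still holding it there in the gripper, and leave the loose parts on the bench undisturbed.

Things in the scene. Friction and masses are not known exactly. Their poses are not given: they have to be found in the camera images.
- staker: Staking fixture of dark cast iron, fixed: base plate 220 x 100 x 15 mm, two upright cheeks 140 mm high near its middle, a lever and an upright copper tube. Origin at the centre of its underside; x points from the lever's knob end (near the robot) to the tube, y along the lever's pivot, z up. To the robot's left or right, turned up to 17 degrees.
- lever_knob (a point): Centre of the black ball knob, 30 mm across, at the free end of the lever; moves with the lever. At rest it stands 107 mm from the pivot toward the fixture's -x and 90 mm above the pivot. The 14 mm thick lever rod runs from it to the pivot, in the plane y = 0 of the fixture. The ball can turn between fingers that close along the fixture's y.
- lever_pivot (a point): Pivot of the lever, 120 mm above the bench; 140 mm from the centre of the knob.
- lever (a joint): Lever angle in rad: 0 at rest (up, against its stop), 0.9 at its lower stop. As it grows the knob swings down about the pivot, along an arc in the fixture's x-z plane. A spring pushes it back up with about 3 N at the knob at rest and 7 N at the lower stop, so it flies up if let go.
- tube_mouth (a point): Centre of the open upper rim of the copper tube, 115 mm above the bench. Tube 40 mm outside, about 36 mm inside diameter; it is fixed upright in the fixture, 75 mm from the fixture's origin along its x.
- case: Walnut case, fixed, outside 104 (x) x 170 (y) x 132 (z) mm, walls 7 mm, closed by a flap. Origin at the centre of its underside; x points from the flap's knob side (near the robot) to the hinge side, z up. To the robot's left or right, turned up to 17 degrees. Inside, a cork shelf (top 78 mm up) has a 30 mm square hole, 10 mm from the centre toward the knob side, where the mirror set stands.
- flap_knob (a point): Centre of the brass ball knob, 24 mm across, on a 10 mm stem, 35 mm in front of the flap's front edge, 139 mm from the hinge; moves with the flap. The ball can turn between fingers that close along the case's y.
- flap_hinge (a point): Middle of the flap's hinge line, which runs along the case's y at its far upper edge, 136 mm above the bench. Does not move.
- flap (a joint): Flap angle in rad: 0 closed (flat, knob toward the case's -x), 1.57 standing upright, stop at 1.9. It may start slightly ajar (up to 0.15). The flap (104 x 170 x 8 mm) has a stiff hinge and stays at any angle; moving it takes about 2 N at the knob.
- mirror_head (a point): Centre of the mirror set's head, hidden under the flap, 106 mm above the bench, 20 mm under the head's top. Loose, upright, 120 mm tall, about 90 g: a wooden head block 26 x 26 x 40 mm on a triangular prism of three smoky glass strips, 80 mm long. Axes as the case's, z up its length. The head stands 8 mm clear above the cork shelf, 6 mm below the case's rim, with 65 mm free either side along y.
- mirror_foot (a point): Centre of the lower end of the mirror set, 100 mm below the centre of its head.
- eyepiece_cap: Bystander: loose brass cap, 44 mm across, 16 mm high, on the bench between the fixture and the case. Origin under its centre.
- end_ring: Bystander: loose walnut ring, 54 mm across, 14 mm high. Origin under its centre.
- object_cell: Bystander: loose clear acrylic disc, 48 mm across, 18 mm high. Origin under its centre.
Mind the look-alikes: they are no part of the job. What is shaped like the case but red is not meant.

How it is judged:
On the way, in this order (a step that is already met when the one before it is completed fails the run):
1. the lever is pulled down through its full stroke (0.8 rad or more) (value of joint lever above 0.8 rad), for 0.1 s.
2. the lever is eased back up to rest (below 0.12 rad) (value of joint lever below 0.12 rad), for 0.2 s.
3. the flap is lifted past 1.2 rad (value of joint flap above 1.2 rad), for 0.2 s.
4. the mirror set is held by the fingers, drawn clear above the case's rim (z of mirror_foot in the frame of case above 0.132 m and contact force between the fingers and mirror_set above 0.5 N), for 0.1 s.
At the end, for the whole second after the job is handed in: The mirror set is held still in the fingers, upright within 0.2 rad, its foot within 15 mm of the tube's axis and 3 to 60 mm above the rim, touching neither fixture nor case; the lever is at rest (below 0.12 rad) and the flap stands open (over 1.2 rad) (horizontal distance between mirror_foot and tube_mouth below 0.015 m and z of mirror_foot in the frame of staker between 0.118 and 0.175 m and angle between mirror_head's own z axis and vertical below 0.2 rad and contact force between the fingers and mirror_set above 0.5 N and contact force between mirror_set and staker below 0.1 N and contact force between mirror_set and case below 0.1 N and linear speed of mirror_set below 0.03 m/s and value of joint lever below 0.12 rad and value of joint flap above 1.2 rad); the arm keeps its last pose, push and grip.
It fails at once if the lever snaps up (faster than 1.5 rad/s while more than 0.15 rad from rest) (velocity of joint lever below -1.5 rad/s and value of joint lever above 0.15 rad).
It fails at once if a bystander is moved more than 30 mm (distance of any of eyepiece_cap, end_ring, object_cell from where it was at the start of the episode above 0.03 m).
It also fails if it takes over 72 s, if anything falls off the work surface, if the arm or the gripper's body presses on something with over 40 N, if the wrist force passes 120 N, or if a joint passes its speed limit or range.

ROBOT

A 6-joint arm with a two-finger parallel gripper is mounted at the origin on the work surface. World frame = base frame: x ahead of the robot, y to its left, z up, the work surface at z = 0. Lengths are in m, angles in rad, forces in N, time in s.
With the tool pointing down it reaches from about 0.4 to 0.825 m from the base axis. Payload 7 kg.
Tool frame: the origin (TCP) lies at the centre of the arm's flange, where the gripper is bolted on; the fingertips stand 178 mm ahead of it and the grasp point (between the pads) lies 159 mm ahead of it (arm.tip_reach is the distance from the TCP to the fingertips, in m); z points along the fingers, y is the direction in which the jaws open and shut (so a half turn about z gives the same grasp; the last joint's range is limited). The gripper opens to 88 mm and grips with 3 to 60 N. Pads are 19 mm wide; open, the fingers measure 130 mm over their backs; the gripper's body (78 mm by 193 mm) begins 47 mm behind the grasp point.
Start: joints at [-0.986, 0.359, 0.012, 0, -1.224, -0.288], TCP at [0.197, -0.645, 0.405] pointing down, gripper open.
Joint ranges: [-3.07, 3.07], [-1.43, 2.12], [-1.02, 1.25], [-3.03, 1.67], [-3.05, -0], [-3.03, 3.03]. Speed limits (rad/s): [2.39, 2.39, 3.01, 3.14, 3.14, 3.14].

INTERFACE

Orientations are given as [roll, pitch, yaw] about the fixed x, y, z axes, in that order (R = Rz(yaw) Ry(pitch) Rx(roll)).
In Python, from station import arm gives the robot as it stands.
- The arm moves only by the shell command python3 -m inch 'ROWS' [OPENING] [FORCE]. ROWS is JSON, a list that holds one entry, the list of rows, each a list of 6 numbers: the shift along the world's x, y, z in units of 200 mm (1.0 is 200 mm), then the turn, a rotation vector about the world's x, y, z in units of 180 degrees (1.0 is 180 degrees). A call has 1 to 8 rows; each row is the pose to reach, as a shift and turn from the pose commanded when the call began, turning the shorter way round; what a row does not reach only later rows make up. A row lasts 1/8 s, in which the tool goes at most 62.5 mm and 10.7 degrees, less where a joint would pass 70% of its speed; a pose out of reach is approached as far as the arm can. A call with a number of a shift or a turn outside -1 to 1 is refused whole. A call with a gripper value outside its range is refused whole. OPENING is the finger opening in mm, from 0 to 87.6, set as the call begins (- or left out, the last holds). The fingers move at their own pace and stop on an object; FORCE is the grip in N (left out, the last holds). Time passes only in rows, so rows that repeat a pose let the fingers close. It gives the time, the measured TCP pose, the force and the opening at its end, in the units of the state.
- arm.get_state(): the state, without advancing time (a new reading comes with each control period).
- arm.grab_frame(name): name is "scene" or "top" or "wrist"; returns the picture (400x640x3 uint8, blue, green, red); there is no depth.
- arm.camera_params(name): a dict with "vertical_fov" (degrees; the focal length in pixels is half the picture's height over the tangent of half this angle, whatever the lens; pixels are square), "cx", "cy" (the principal point, pixels), "pose" (4x4, takes a point from camera to world coordinates). Camera axes: x right, y down, z forward; pixel columns grow to the right and rows downward; lengths in m; the calibration is good to about 2 mm. A picture is of the moment at which its call begins: read the wrist's pose just before it. camera_params takes no time and is no camera call; for the wrist camera it gives the pose at the moment of the call.
- arm.job_done(): hands the job in, once; it reports no verdict.
Trained networks look in the newest picture that a camera, given by its name, has taken for a name from the list of things; names that differ only in an ending like _2 or _b are one class to them, and where a whole thing is asked for, a point or a joint stands for the part that bears it (a point fixed in the world has none). Each returns a list of dicts, best first, with "score" (0 to 1); they miss things now and then, are a little off and sometimes report something else, mostly with a low value. They report only what shows in the picture. A call takes as long as a camera call. They do not tell look-alikes from the thing itself.
- arm.search_frame(target, camera): "box" ([left, top, right, bottom] in pixels, round what is visible of it).
- arm.regions_of(target, camera): "region" (400x640 bool, what is visible of it) and "box" ([left, top, right, bottom] in pixels, round what is visible of it).
The state is a dict: "t": time; "q": joint angles; "qd": joint speeds; "joint_efforts": joint torques, N m; "eef_pos": TCP position; "ee_rot": TCP orientation; "force": force on the tool from outside, world axes, zero at the start; "moment": the same for the moment, N m; "width": finger opening in m.
Only numpy, scipy, OpenCV 4.12 (cv2) and the standard library are available. Lean on these libraries where they do the work, as an engineer would, in place of code of your own. Each camera call takes 0.05 s, during which the arm holds its last target.

## Working session

There is one attempt and no reset: what is moved stays moved. The work goes in short steps, Python scripts to look and compute and a shell command to move; the robot and the scene stay as the last step left them, time stands still between calls to the robot, and variables do not carry over. Pictures are saved under pics/ and viewed, and the job is handed in when it is done.

```bash
ls; mkdir -p pics; python3 - <<'E'
from station import arm
import cv2
s=arm.get_state(); print({k:(s[k]) for k in ('t','q','eef_pos','ee_rot','force','width')})
for n in ('scene','top','wrist'):
    cv2.imwrite(f'pics/{n}0.png',arm.grab_frame(n))
    p=arm.camera_params(n); print(n,p['vertical_fov'],p['cx'],p['cy'],p['pose'])
E
```

```text
pics
{'t': 0.0, 'q': array([-9.85873476e-01,  3.59415049e-01,  1.10757094e-02, -3.62408091e-04,
       -1.22411841e+00, -2.88114993e-01]), 'eef_pos': array([ 0.19737377, -0.64530071,  0.40370935]), 'ee_rot': array([ 3.13990290e+00, -1.45488936e-04, -2.84490809e+00]), 'force': array([-0.18927973,  0.55674442, -0.03316667]), 'width': 0.08753347368935586}
scene 53.342636924667985 313.2000016826506 201.29698412047492 [[-0.51338337  0.51723822 -0.68476429  1.27035283]
 [ 0.85815351  0.30647938 -0.41187733  0.44258999]
 [-0.00317256 -0.79908386 -0.60121122  0.73553987]
 [ 0.          0.          0.          1.        ]]
top 55.27309273930802 314.30216798705226 205.67263118804232 [[ 1.15990785e-03 -9.80707095e-01  1.95479534e-01  4.25886206e-01]
 [-9.99996725e-01 -6.91589915e-04  2.46397619e-03  1.41899607e-02]
 [-2.28124726e-03 -1.95481752e-01 -9.80704686e-01  9.32829411e-01]
 [ 0.00000000e+00  0.00000000e+00  0.00000000e+00  1.00000000e+00]]
wrist 58.51529731533103 310.3492184346698 203.4860166567115 [[-2.92629492e-01  9.20847319e-01  2.57697876e-01  1.28070700e-01]
 [ 9.56225882e-01  2.81744570e-01  7.90699641e-02 -6.66912153e-01]
 [ 2.06387176e-04  2.69555582e-01 -9.62984811e-01  3.84135053e-01]
 [ 0.00000000e+00  0.00000000e+00  0.00000000e+00  1.00000000e+00]]
```

View pics/scene0.png

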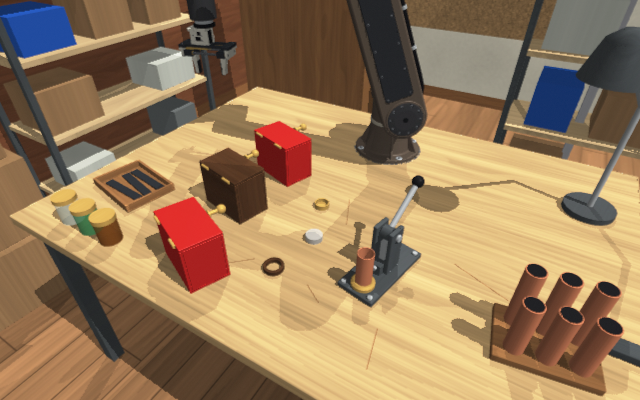

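View pics/top0.png

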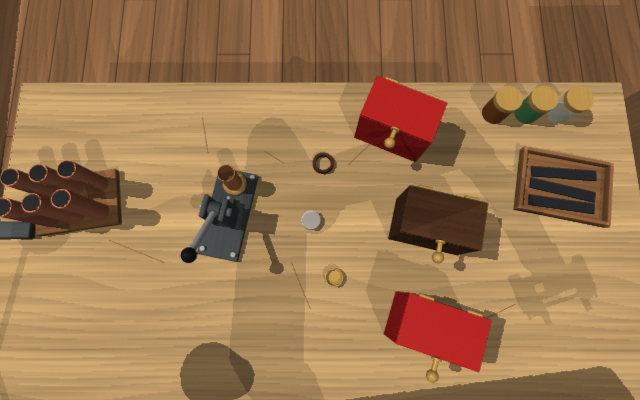

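View pics/wrist0.png

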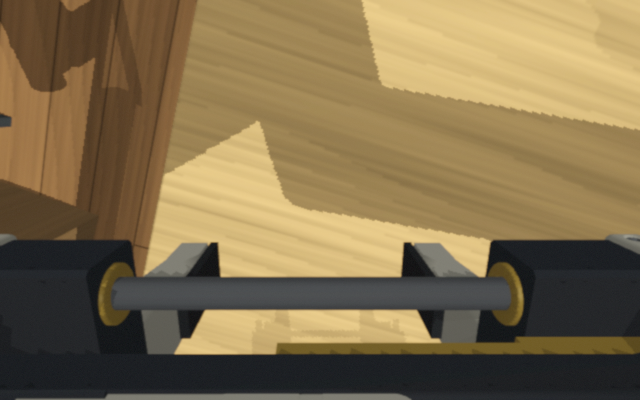

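The top view shows the fixture at (228,215), with its lever knob at (189,256), and the walnut case at (438,222), with its flap knob at (438,257). The red look-alike cases are at (400,118) and (438,330). Three bystanders lie at (323,162), (311,220) and (336,277), and the tube rack on the far left is another look-alike. I choose the dark brown case in the middle.

```bash
cat > h.py <<'E'
from station import arm
import numpy as np, cv2
def cam(n):
    p=arm.camera_params(n); f=200/np.tan(np.radians(p['vertical_fov'])/2); return f,p['cx'],p['cy'],np.array(p['pose'])
def ray(n,u,v):
    f,cx,cy,T=cam(n); d=T[:3,:3]@np.array([(u-cx)/f,(v-cy)/f,1]); return T[:3,3],d/np.linalg.norm(d)
def atz(n,u,v,z):
    o,d=ray(n,u,v); return o+d*(z-o[2])/d[2]
def tri(obs):
    A=np.zeros((3,3));b=np.zeros(3)
    for n,u,v in obs:
        o,d=ray(n,u,v);P=np.eye(3)-np.outer(d,d);A+=P;b+=P@o
    x=np.linalg.solve(A,b)
    return x,[np.linalg.norm((np.eye(3)-np.outer(ray(*o)[1],ray(*o)[1]))@(x-ray(*o)[0])) for o in obs]
def proj(n,X):
    f,cx,cy,T=cam(n); c=T[:3,:3].T@(np.asarray(X)-T[:3,3]); return f*c[0]/c[2]+cx,f*c[1]/c[2]+cy
E
python3 - <<'E'
from h import *
for n in ('top','scene'):
    arm.grab_frame(n)
    for t in ('lever_knob','flap_knob','case','staker','eyepiece_cap','end_ring','object_cell'):
        for r in arm.regions_of(t,n)[:4]:
            m=r['region']; ys,xs=np.nonzero(m); print(n,t,round(r['score'],2),[round(float(x),1) for x in r['box']],xs.mean().round(1),ys.mean().round(1),m.sum())
im=arm.grab_frame('top'); cv2.imwrite('pics/topz.png',cv2.resize(im[140:290,160:510],None,fx=2.28,fy=2.28,interpolation=cv2.INTER_CUBIC))
im=arm.grab_frame('scene'); cv2.imwrite('pics/scenez.png',cv2.resize(im[120:310,180:440],None,fx=3,fy=3,interpolation=cv2.INTER_CUBIC))
E
```

```text
top lever_knob 0.61 [184.2, 201.5, 222.7, 259.6] 200.6 233.1 604
top flap_knob 0.84 [405.3, 186.8, 487.6, 263.0] 444.4 218.6 4084
top flap_knob 0.78 [361.9, 75.6, 444.3, 146.4] 402.8 110.4 3623
top flap_knob 0.63 [395.9, 294.4, 493.7, 380.2] 443.1 333.6 4886
top case 0.94 [354.9, 76.4, 447.4, 161.0] 399.3 118.4 5083
top case 0.78 [386.1, 292.6, 488.4, 383.4] 437.7 330.8 5691
top case 0.67 [387.3, 183.7, 487.3, 264.5] 438.5 221.2 5562
top case 0.26 [182.2, 164.3, 258.4, 258.7] 223.8 215.7 4146
top staker 0.6 [181.8, 163.0, 258.2, 260.2] 223.7 216.2 4234
top eyepiece_cap 0.64 [326.5, 266.3, 342.4, 288.0] 333.5 277.0 264
top eyepiece_cap 0.39 [404.5, 185.4, 486.6, 264.1] 444.2 218.5 4119
top end_ring 0.67 [313.7, 155.3, 329.9, 169.6] 321.5 162.3 181
top end_ring 0.46 [302.3, 212.3, 320.3, 233.3] 310.8 219.7 321
top object_cell 0.73 [301.3, 212.3, 320.2, 232.8] 310.6 219.8 314
scene lever_knob 0.58 [378.5, 177.4, 423.8, 243.3] 402.4 207.0 516
scene flap_knob 0.97 [256.3, 122.7, 310.2, 148.4] 283.6 134.8 885
scene flap_knob 0.94 [200.4, 149.4, 262.4, 187.6] 232.2 165.6 1268
scene flap_knob 0.58 [155.7, 195.9, 228.0, 253.7] 189.1 223.1 2302
scene case 0.9 [203.5, 150.4, 266.8, 223.6] 235.2 183.6 3707
scene case 0.82 [254.0, 122.4, 310.8, 186.1] 284.4 152.3 2859
scene case 0.75 [154.7, 197.8, 231.2, 290.2] 193.4 242.7 4688
scene staker 0.87 [340.6, 176.1, 426.6, 305.0] 382.4 257.2 3991
scene eyepiece_cap 0.53 [315.8, 200.8, 329.7, 213.7] 321.7 204.0 140
scene eyepiece_cap 0.39 [200.6, 146.5, 261.5, 188.0] 232.8 165.3 1318
scene end_ring 0.75 [261.1, 258.2, 286.3, 277.6] 273.8 266.7 269
scene object_cell 0.5 [307.7, 229.6, 320.9, 245.6] 313.8 236.6 222
```

View pics/topz.png

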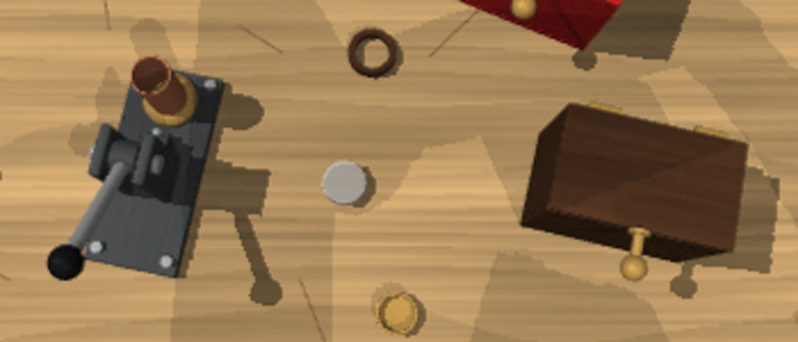

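View pics/scenez.png

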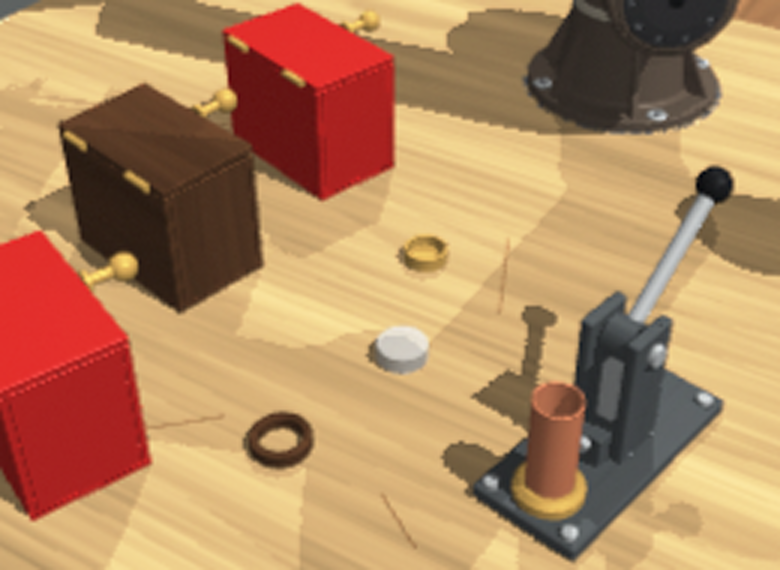

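```bash
python3 - <<'E'
from h import *
from scipy.optimize import least_squares
c=lambda u,v:('top',160+(u+.5)/2.28-.5,140+(v+.5)/2.28-.5)
s=lambda u,v:('scene',180+(u+.5)/3-.5,120+(v+.5)/3-.5)
for nm,o in dict(lknob=[c(65,262),s(714,185)],fknob=[c(634,268),s(228,101)],mouth=[c(152,76),s(558,403)],farleft=[c(570,103),s(168,192)],farright=[c(748,145),s(62,124)]).items():
    x,r=tri(o); print(nm,x.round(4),np.round(r,4))
print('mouth z', atz(*c(152,76),.115), 'knob z .21',atz(*c(65,262),.21))
# staker fit
obs=[((-.107,0,.210),c(65,262)),((-.107,0,.210),s(714,185)),((.075,0,.115),c(152,76)),((.075,0,.115),s(558,403)),
((.11,-.05,.015),c(222,80)),((-.11,-.05,.015),c(178,275)),((.11,-.05,.015),s(476,487)),((.11,.05,.0),s(575,557)),((-.11,.05,.015),s(722,403))]
def tf(p,X):
    a=p[2];return np.array([p[0]+X[0]*np.cos(a)-X[1]*np.sin(a),p[1]+X[0]*np.sin(a)+X[1]*np.cos(a),X[2]])
def fit(obs,p0,npiv=False):
    def res(p):
        out=[]
        for X,o in obs:
            X=np.array(X)
            if npiv and X[0]<0 and X[2]==.21: X=X+[p[3],0,0]
            u,v=proj(o[0],tf(p,X)); out+=[u-o[1],v-o[2]]
        return np.array(out)
    r=least_squares(res,p0,loss='soft_l1'); return r.x,res(r.x).reshape(-1,2)
# pivot may not lie at x=0: free param
p,r=fit(obs,[.5,.2,0,0],True); print('staker',p,'\n',r.round(1))
# case
R=None
obs=[((.052,.085,.138),c(570,103)),((.052,-.085,.138),c(748,145)),((.052,.085,.138),s(168,192)),((.052,-.085,.138),s(62,124)),
((.052,.085,0),s(181,311)),((-.052,.085,0),s(261,265)),((-.052,.085,0),c(523,225))]
p,r=fit(obs,[.5,-.2,0]); print('case',p,'\n',r.round(1))
x=tri([c(634,268),s(228,101)])[0]
a=p[2]; d=x[:2]-p[:2]; print('fknob in case',d@[np.cos(a),np.sin(a)],d@[-np.sin(a),np.cos(a)],x[2])
for n,u,v in [('cap',333.5,277),('ring',321.5,162.3),('cell',310.6,219.8)]: print(n,atz('top',u,v,.01).round(3))
E
```

```text
lknob [0.4762 0.2534 0.2079] [0.0006 0.0006]
fknob [ 0.4749 -0.2369  0.139 ] [0.0019 0.0019]
mouth [0.6644 0.2135 0.1086] [0.0003 0.0003]
farleft [ 0.6285 -0.1862  0.1383] [0.0023 0.0023]
farright [ 0.5887 -0.3505  0.1371] [0.0019 0.0019]
mouth z [0.66267753 0.21170004 0.115     ] knob z .21 [0.47579707 0.25328729 0.21      ]
staker [ 0.59203294  0.22924862 -0.19466571 -0.01133328] 
 [[ 0.6 -0.1]
 [-0.1 -1. ]
 [-1.3 -1.3]
 [ 0.4 -1.5]
 [ 0.1 -1.2]
 [-1.2  0.6]
 [-1.3 -1.3]
 [-0.4  2.2]
 [ 1.1 -2. ]]
case [ 0.55937801 -0.2578386  -0.23880952] 
 [[-0.4 -0.1]
 [ 0.3 -0.1]
 [-1.6 -0. ]
 [-1.5 -0.6]
 [-0.   0.1]
 [ 1.2 -0.5]
 [-1.5  0.5]]
fknob in case -0.08705723232837853 0.0003943232316456884 0.13901907799296812
cap [ 0.437 -0.029  0.01 ]
ring [ 0.721 -0.002  0.01 ]
cell [0.575 0.026 0.01 ]
```

```bash
cat >> h.py <<'E'
from scipy.spatial.transform import Rotation as Ro
def goto(p,yaw_y,roll=0):
    """report units to reach TCP p with tool down and jaw axis at angle yaw_y (rad)"""
    s=arm.get_state(); R=Ro.from_euler('xyz',s['ee_rot']); Y=yaw_y
    best=None
    for k in (0,np.pi):
        y=np.array([np.cos(Y+k),np.sin(Y+k),0]); z=np.array([0,0,-1.]); T=Ro.from_matrix(np.c_[np.cross(y,z),y,z])
        d=(T*R.inv()).as_rotvec()
        if best is None or np.linalg.norm(d)<np.linalg.norm(best): best=d
    print('t',round(s['t'],2),'pos',s['eef_pos'].round(4),'shift',((np.array(p)-s['eef_pos'])/.2).round(3),'turn',(best/np.pi).round(4),'q',np.round(s['q'],2))
E
python3 -m inch '[[[0.3,0.3,0.3,0,0,-0.04],[0.55,0.55,0.3,0,0,-0.08],[0.8,0.8,0.3,0,0,-0.12],[1,1,0.3,0,0,-0.15],[1,1,0.3,0,0,-0.157]]]' 87.6 30
python3 -m inch '[[[0.1,0.3,0,0,0,0],[0.2,0.6,0,0,0,0],[0.25,0.9,0,0,0,0],[0.25,1,0,0,0,0]]]'
python3 -m inch '[[[0,0.3,0,0,0,0],[0,0.6,0,0,0,0],[0,0.9,0,0,0,0],[0,1,0,0,0,0]]]'
python3 -m inch '[[[0,0.3,0,0,0,0],[0,0.6,0,0,0,0],[0,0.9,0,0,0,0],[0,1,0,0,0,0],[0,1,0,0,0,0]]]'
python3 - <<'E'
from h import *
goto([.476,.2533,.44],np.pi/2-.195)
E
```

```text
t: 1.68
eef_pos: [0.3988, -0.4435, 0.4652]
ee_rot: [-3.141, 0.001, 2.945]
force: [1.2, -1.7, -0.5]
width: 0.0876
t: 2.17
eef_pos: [0.4477, -0.2427, 0.4651]
ee_rot: [3.141, 0.001, 2.948]
force: [-0.7, -0.6, -0.8]
width: 0.0879
t: 2.68
eef_pos: [0.447, -0.043, 0.4651]
ee_rot: [3.141, 0.001, 2.948]
force: [1.2, -0.5, 0.6]
width: 0.0877
t: 3.3
eef_pos: [0.4473, 0.1555, 0.4645]
ee_rot: [-3.141, -0.0, 2.947]
force: [-0.2, -1.3, 0.1]
width: 0.0875
t 3.3 pos [0.4473 0.1555 0.4645] shift [ 0.144  0.489 -0.122] turn [ 0.0001 -0.0001 -0.0002] q [ 0.75 -0.02 -0.31 -0.   -1.27 -2.52]
```

```bash
python3 -m inch '[[[0.07,0.25,0,0,0,0],[0.144,0.49,-0.06,0,0,0],[0.144,0.49,-0.12,0,0,0],[0.144,0.49,-0.12,0,0,0]]]'
python3 - <<'E'
from h import *
goto([.476,.2533,.368],np.pi/2-.195)
im=arm.grab_frame('wrist'); cv2.imwrite('pics/w1.png',im); print(proj('wrist',[.476,.2533,.209]))
im=arm.grab_frame('top'); cv2.imwrite('pics/t1.png',im)
E
```

```text
t: 3.8
eef_pos: [0.4761, 0.2512, 0.4395]
ee_rot: [-3.139, -0.002, 2.944]
force: [-0.1, 0.6, 0.2]
width: 0.0877
t 3.8 pos [0.4761 0.2512 0.4395] shift [-0.001  0.01  -0.358] turn [ 0.0006 -0.0007  0.0008] q [ 0.85  0.11 -0.23 -0.   -1.23 -2.62]
(np.float64(314.84401704534287), np.float64(222.6469729099286))
```

View pics/w1.png

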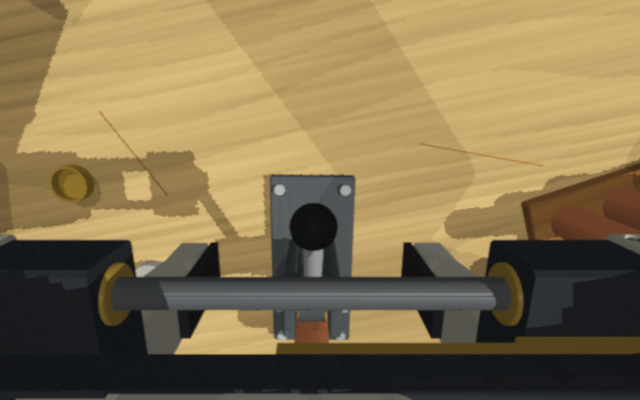

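View pics/t1.png

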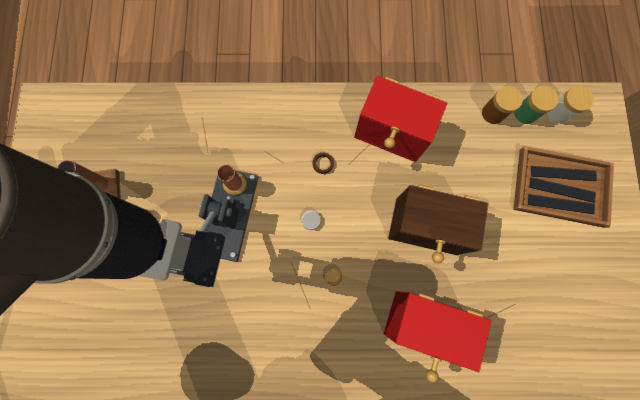

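Wrist view: the lever knob is at (313,227), within 3 mm of my estimate and centred between the fingers. The jaw axis is square to the fixture. Next I descend and grip.

```bash
python3 -m inch '[[[0.01,0.005,-0.15,0,0,0],[0.01,0.005,-0.3,0,0,0],[0.01,0.005,-0.36,0,0,0],[0.01,0.005,-0.36,0,0,0]]]'
python3 -m inch '[[[0,0,0,0,0,0],[0,0,0,0,0,0],[0,0,0,0,0,0],[0,0,0,0,0,0],[0,0,0,0,0,0]]]' 10 40
python3 - <<'E'
from h import *
s=arm.get_state(); print(s['force'],s['width'])
im=arm.grab_frame('wrist'); cv2.imwrite('pics/w2.png',im)
E
```

```text
t: 4.4
eef_pos: [0.4783, 0.253, 0.369]
ee_rot: [-3.141, 0.0, 2.945]
force: [0.3, -0.5, 0.6]
width: 0.0873
t: 5.03
eef_pos: [0.4782, 0.2536, 0.3687]
ee_rot: [3.142, 0.0, 2.945]
force: [0.3, -0.3, -0.3]
width: 0.0432
[ 0.29261024 -0.32591061 -0.31862004] 0.043201551684098574
```

View pics/w2.png

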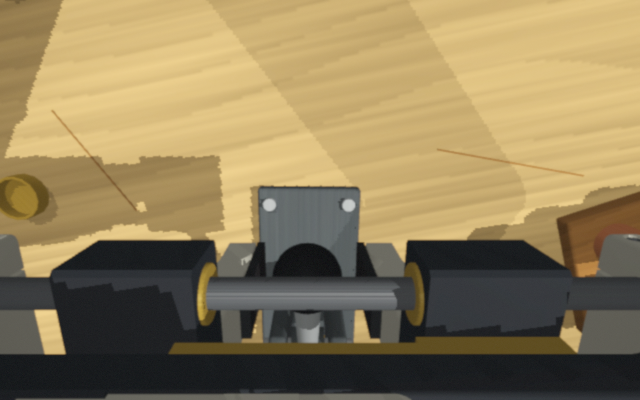

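```bash
python3 -m inch '[[[0,0,0,0,0,0],[0,0,0,0,0,0],[0,0,0,0,0,0],[0,0,0,0,0,0]]]'
python3 - <<'E'
from h import *
s=arm.get_state(); print(s['eef_pos'],s['force'],s['width'])
# arc rows
a=-.195; r=.140; t0=np.arctan2(.09,.107)
for th in np.arange(0,1.0,.1):
    dx=-(r*np.cos(t0-th)-.107); dz=r*np.sin(t0-th)-.09
    print(round(th,2),np.round(np.array([dx*np.cos(a),dx*np.sin(a),dz])/.2,3))
E
```

```text
t: 5.58
eef_pos: [0.478, 0.2526, 0.3685]
ee_rot: [-3.139, -0.001, 2.945]
force: [-0.1, -4.6, 2.4]
width: 0.0281
[0.47798569 0.25261979 0.36849646] [-0.1272779  -4.56222383  2.36960456] 0.02808697241476892
0.0 [-0.001  0.     0.001]
0.1 [-0.042  0.008 -0.055]
0.2 [-0.078  0.015 -0.115]
0.3 [-0.108  0.021 -0.178]
0.4 [-0.131  0.026 -0.244]
0.5 [-0.148  0.029 -0.311]
0.6 [-0.158  0.031 -0.381]
0.7 [-0.162  0.032 -0.45 ]
0.8 [-0.158  0.031 -0.52 ]
0.9 [-0.148  0.029 -0.59 ]
```

```bash
python3 -m inch '[[[-0.042,0.008,-0.055,0,0,0],[-0.078,0.015,-0.115,0,0,0],[-0.108,0.021,-0.178,0,0,0],[-0.131,0.026,-0.244,0,0,0],[-0.148,0.029,-0.311,0,0,0],[-0.148,0.029,-0.311,0,0,0]]]'
python3 - <<'E'
from h import *
s=arm.get_state(); print(s['eef_pos'],s['force'],s['width'])
im=arm.grab_frame('wrist'); cv2.imwrite('pics/w3.png',im)
im=arm.grab_frame('scene'); cv2.imwrite('pics/s3.png',cv2.resize(im[80:310,280:540],None,fx=2.5,fy=2.5))
E
```

```text
t: 6.32
eef_pos: [0.4482, 0.2587, 0.3062]
ee_rot: [-3.139, -0.001, 2.945]
force: [-2.7, -5.2, 6.2]
width: 0.0281
[0.44824151 0.25873503 0.30618587] [-2.67787781 -5.19974424  6.2076536 ] 0.02805776277412218
```

View pics/w3.png

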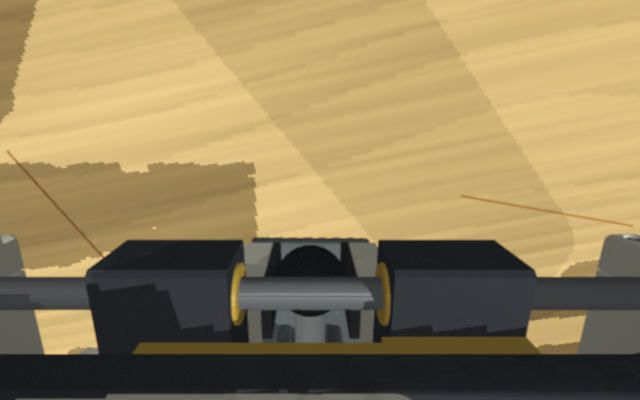

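View pics/s3.png

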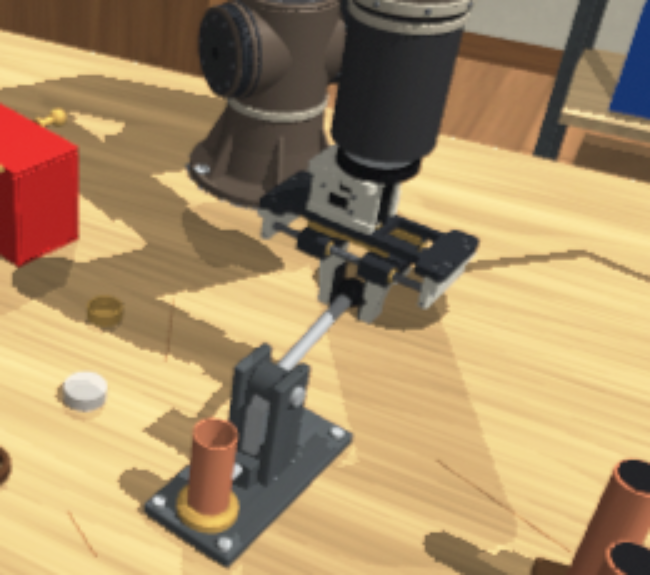

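```bash
python3 -m inch '[[[-0.010,0.002,-0.070,0,0,0],[-0.014,0.003,-0.139,0,0,0],[-0.010,0.002,-0.209,0,0,0],[-0.002,0.001,-0.265,0,0,0],[0,0,-0.28,0,0,0],[0,0,-0.28,0,0,0],[0,0,-0.28,0,0,0]]]'
python3 - <<'E'
from h import *
s=arm.get_state(); print(s['eef_pos'],s['force'],s['width'])
im=arm.grab_frame('scene'); cv2.imwrite('pics/s4.png',cv2.resize(im[80:310,280:540],None,fx=2.5,fy=2.5))
E
```

```text
t: 7.3
eef_pos: [0.4481, 0.2587, 0.2508]
ee_rot: [-3.14, -0.001, 2.945]
force: [-4.8, -4.5, 7.3]
width: 0.0282
[0.44814654 0.25869663 0.25076969] [-4.80627943 -4.53436568  7.25414246] 0.028217246660668483
```

View pics/s4.png

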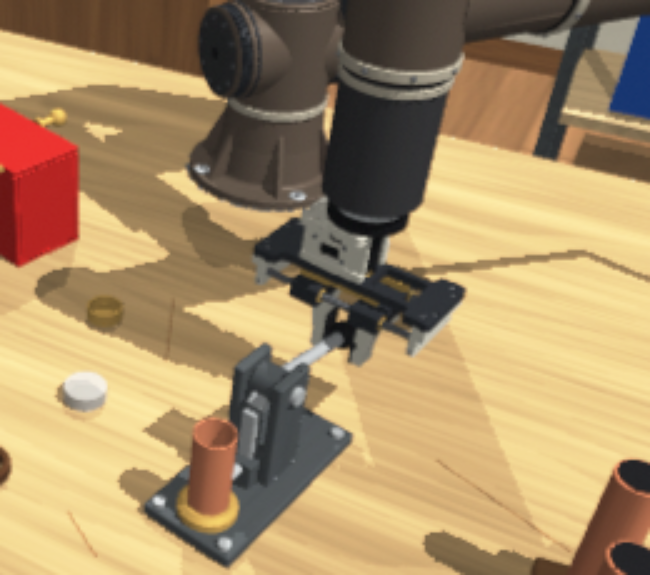

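```bash
python3 -m inch '[[[0.008,-0.001,-0.02,0,0,0],[0.008,-0.001,-0.02,0,0,0],[0.008,-0.001,-0.02,0,0,0]]]'
```

```text
t: 7.72
eef_pos: [0.4492, 0.2585, 0.2474]
ee_rot: [-3.14, -0.002, 2.945]
force: [-10.6, -4.1, 15.5]
width: 0.0281
```

```bash
python3 -m inch '[[[-0.014,0.002,0.055,0,0,0],[-0.018,0.003,0.09,0,0,0],[-0.02,0.004,0.125,0,0,0],[-0.022,0.004,0.16,0,0,0],[-0.020,0.004,0.195,0,0,0],[-0.018,0.003,0.229,0,0,0],[-0.014,0.002,0.264,0,0,0],[-0.008,0.001,0.299,0,0,0]]]'
python3 -m inch '[[[0.008,-0.001,0.034,0,0,0],[0.017,-0.003,0.067,0,0,0],[0.028,-0.006,0.1,0,0,0],[0.040,-0.008,0.133,0,0,0],[0.054,-0.011,0.165,0,0,0],[0.070,-0.014,0.196,0,0,0],[0.087,-0.017,0.226,0,0,0],[0.106,-0.021,0.256,0,0,0]]]'
python3 -m inch '[[[0.019,-0.004,0.028,0,0,0],[0.041,-0.008,0.056,0,0,0],[0.041,-0.008,0.056,0,0,0],[0.041,-0.008,0.056,0,0,0]]]'
python3 - <<'E'
from h import *
s=arm.get_state(); print(s['eef_pos'],s['force'],s['width'])
im=arm.grab_frame('scene'); cv2.imwrite('pics/s5.png',cv2.resize(im[80:310,280:540],None,fx=2.5,fy=2.5))
E
```

```text
t: 8.72
eef_pos: [0.4491, 0.2585, 0.3071]
ee_rot: [-3.14, 0.001, 2.945]
force: [5.0, -8.9, 2.1]
width: 0.028
t: 9.72
eef_pos: [0.4705, 0.2541, 0.3576]
ee_rot: [-3.139, 0.001, 2.945]
force: [7.4, -7.4, -4.6]
width: 0.0281
t: 10.22
eef_pos: [0.4772, 0.2529, 0.3661]
ee_rot: [-3.138, -0.004, 2.944]
force: [3.9, -2.2, -24.5]
width: 0.0278
[0.47721373 0.25286581 0.36610623] [  3.8571175   -2.18079312 -24.54200555] 0.027819173544263814
```

View pics/s5.png

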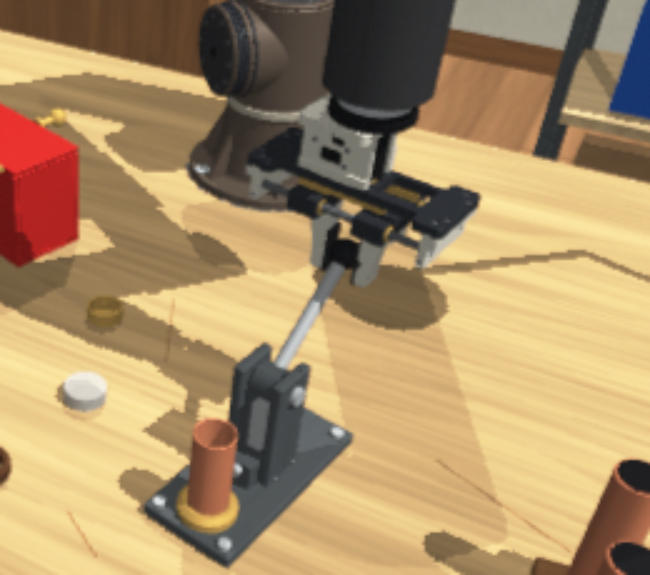

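The lever is back against its upper stop: the force is −24 N on pulling up, and the knob is at its rest height. I release it and rise.

```bash
python3 -m inch '[[[0,0,-0.005,0,0,0],[0,0,-0.005,0,0,0],[0,0,-0.005,0,0,0],[0,0,-0.005,0,0,0],[0,0,-0.005,0,0,0]]]' 70
python3 -m inch '[[[0,0,0.05,0,0,0],[0,0,0.2,0,0,0],[0,0,0.4,0,0,0],[0,0,0.5,0,0,0]]]'
python3 - <<'E'
from h import *
x=np.array([.4749,-.2369,.139]); goto([*(x[:2]),.44],np.pi/2-.239)
im=arm.grab_frame('scene'); cv2.imwrite('pics/s6.png',cv2.resize(im[80:310,280:540],None,fx=2.5,fy=2.5))
E
```

```text
t: 10.9
eef_pos: [0.4781, 0.2536, 0.3682]
ee_rot: [3.141, 0.001, 2.945]
force: [-0.0, 0.2, -0.1]
width: 0.0686
t: 11.4
eef_pos: [0.4782, 0.2536, 0.4708]
ee_rot: [3.139, 0.002, 2.945]
force: [-0.1, -0.3, 0.2]
width: 0.0703
t 11.4 pos [0.4782 0.2536 0.4708] shift [-0.017 -2.452 -0.154] turn [-0.0006  0.0009 -0.0136] q [ 0.85  0.1  -0.18  0.   -1.29 -2.62]
```

View pics/s6.png

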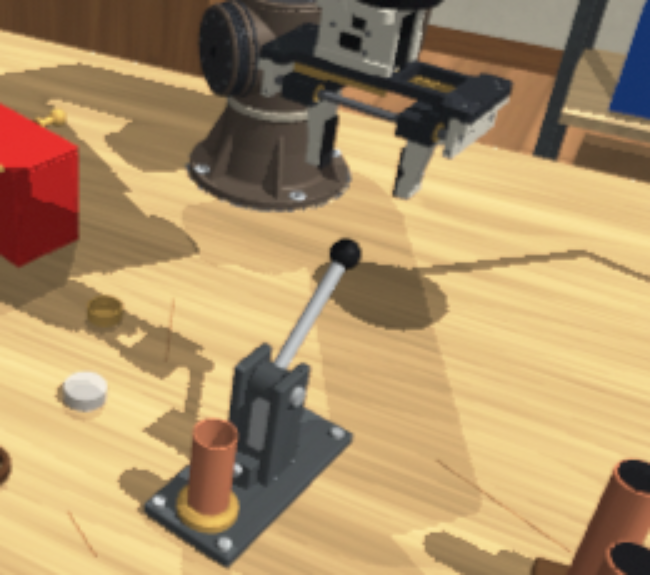

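```bash
python3 -m inch '[[[0,-0.3,0,0,0,0],[0,-0.6,0,0,0,0],[0,-0.9,0,0,0,-0.01],[0,-1,0,0,0,-0.014]]]'
python3 -m inch '[[[0,-0.3,0,0,0,0],[0,-0.6,0,0,0,0],[0,-0.9,0,0,0,0],[0,-1,0,0,0,0]]]'
python3 -m inch '[[[-0.017,-0.3,-0.05,0,0,0],[-0.017,-0.45,-0.15,0,0,0],[-0.017,-0.45,-0.15,0,0,0]]]'
python3 - <<'E'
from h import *
x=np.array([.4749,-.2369,.139]); goto([*(x[:2]),.30],np.pi/2-.239)
print(atz('top',412,292,.136),atz('top',491,320,.136),proj('wrist',x))
im=arm.grab_frame('wrist'); cv2.imwrite('pics/w7.png',im)
E
```

```text
t: 11.95
eef_pos: [0.4774, 0.0508, 0.4685]
ee_rot: [3.141, 0.001, 2.898]
force: [1.0, 0.8, 0.6]
width: 0.0701
t: 12.45
eef_pos: [0.4775, -0.1492, 0.4682]
ee_rot: [-3.141, 0.0, 2.898]
force: [-0.4, 0.9, -0.2]
width: 0.0697
t: 12.82
eef_pos: [0.474, -0.2382, 0.4363]
ee_rot: [-3.141, -0.003, 2.898]
force: [-0.3, 1.2, 0.8]
width: 0.0698
t 12.82 pos [ 0.474  -0.2382  0.4363] shift [ 0.005  0.006 -0.681] turn [-0.0001 -0.001   0.0015] q [-0.1   0.1  -0.25 -0.   -1.22 -1.72]
[ 0.40578537 -0.1827619   0.136     ] [ 0.35118877 -0.33842012  0.136     ] (np.float64(312.9047236915904), np.float64(198.68426925383827))
```

View pics/w7.png

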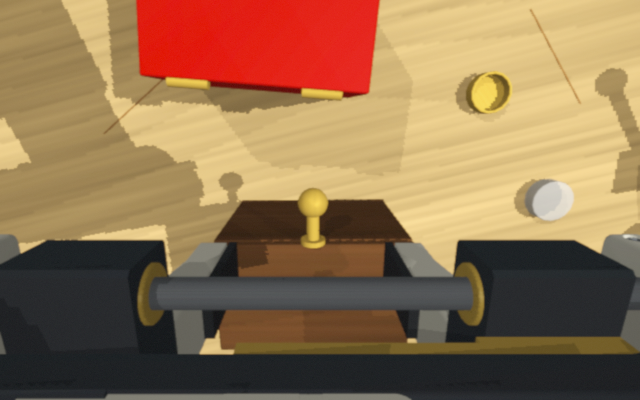

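Wrist view: the walnut flap's brass knob is at (313,204), with its stem running to (313,240). The view is square to the case. The red case's hinge edge is clear, about 30 mm or more from the gripper. Now I descend onto the knob.

```bash
python3 -m inch '[[[0.017,0.003,-0.25,0,0,0],[0.017,0.003,-0.5,0,0,0],[0.017,0.003,-0.69,0,0,0],[0.017,0.003,-0.69,0,0,0]]]'
python3 -m inch '[[[0,0,0,0,0,0],[0,0,0,0,0,0],[0,0,0,0,0,0],[0,0,0,0,0,0],[0,0,0,0,0,0],[0,0,0,0,0,0]]]' 5 40
python3 - <<'E'
from h import *
s=arm.get_state(); print(s['eef_pos'],s['force'],s['width'])
im=arm.grab_frame('wrist'); cv2.imwrite('pics/w8.png',im)
im=arm.grab_frame('scene'); cv2.imwrite('pics/s8.png',cv2.resize(im[50:240,160:390],None,fx=3,fy=3))
a=-.239
for t0 in (0,):
  for th in np.arange(0,1.86,.1):
    dx=.139*(1-np.cos(th)); dz=.139*np.sin(th)
    print(round(th,2),np.round(np.array([dx*np.cos(a),dx*np.sin(a),dz])/.2,3))
E
```

```text
t: 13.38
eef_pos: [0.4775, -0.2349, 0.2982]
ee_rot: [-3.141, -0.004, 2.902]
force: [0.1, 0.8, 0.7]
width: 0.07
t: 14.12
eef_pos: [0.4778, -0.2369, 0.3]
ee_rot: [-3.139, -0.0, 2.902]
force: [-1.6, -8.5, 1.0]
width: 0.0214
[ 0.47777038 -0.23690777  0.29996224] [-1.60934736 -8.50227941  0.95706027] 0.021407346284902463
0.0 [ 0. -0.  0.]
0.1 [ 0.003 -0.001  0.069]
0.2 [ 0.013 -0.003  0.138]
0.3 [ 0.03  -0.007  0.205]
0.4 [ 0.053 -0.013  0.271]
0.5 [ 0.083 -0.02   0.333]
0.6 [ 0.118 -0.029  0.392]
0.7 [ 0.159 -0.039  0.448]
0.8 [ 0.205 -0.05   0.499]
0.9 [ 0.256 -0.062  0.544]
1.0 [ 0.31  -0.076  0.585]
1.1 [ 0.369 -0.09   0.619]
1.2 [ 0.431 -0.105  0.648]
1.3 [ 0.495 -0.121  0.67 ]
1.4 [ 0.56  -0.137  0.685]
1.5 [ 0.627 -0.153  0.693]
1.6 [ 0.695 -0.169  0.695]
1.7 [ 0.762 -0.186  0.689]
1.8 [ 0.829 -0.202  0.677]
```

View pics/w8.png

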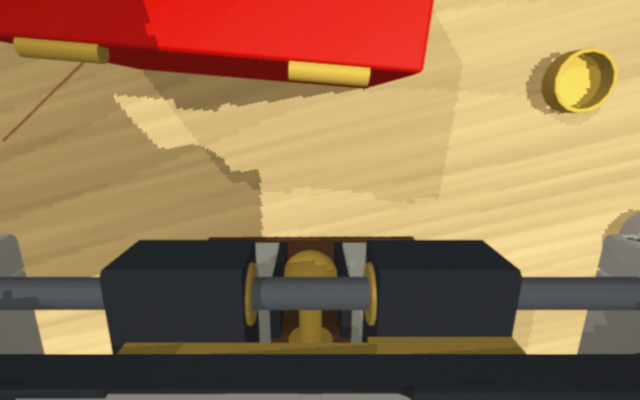

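View pics/s8.png

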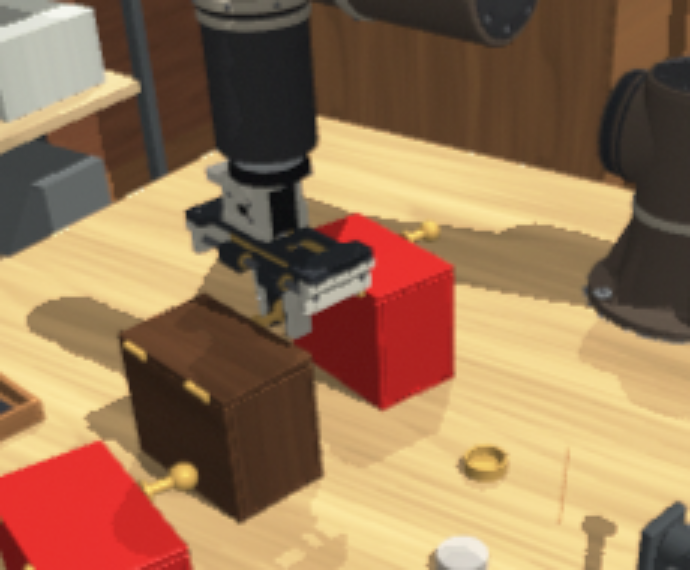

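```bash
python3 -m inch '[[[0.003,-0.001,0.069,0,0,0],[0.013,-0.003,0.138,0,0,0],[0.03,-0.007,0.205,0,0,0],[0.053,-0.013,0.271,0,0,0],[0.083,-0.02,0.333,0,0,0],[0.118,-0.029,0.392,0,0,0],[0.159,-0.039,0.448,0,0,0],[0.205,-0.05,0.499,0,0,0]]]'
python3 - <<'E'
from h import *
s=arm.get_state(); print(s['eef_pos'],s['force'],s['width'])
im=arm.grab_frame('scene'); cv2.imwrite('pics/s9.png',cv2.resize(im[50:240,160:390],None,fx=3,fy=3))
E
```

```text
t: 15.22
eef_pos: [0.5193, -0.247, 0.3988]
ee_rot: [-3.14, -0.001, 2.9]
force: [5.2, -10.6, -12.2]
width: 0.0219
[ 0.51927307 -0.24699783  0.39879519] [  5.18943438 -10.64049632 -12.23977829] 0.021897353203507407
```

View pics/s9.png

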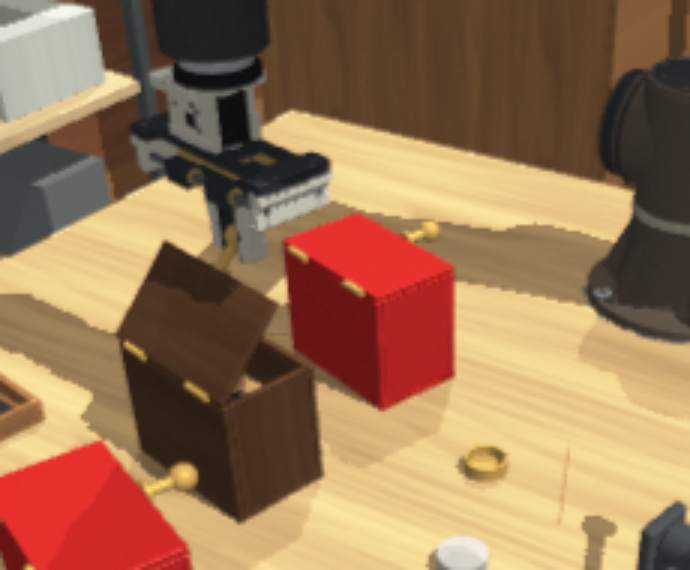

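```bash
python3 -m inch '[[[0.054,-0.013,0.041,0,0,0],[0.108,-0.026,0.080,0,0,0],[0.168,-0.041,0.113,0,0,0],[0.23,-0.056,0.141,0,0,0],[0.295,-0.072,0.162,0,0,0],[0.36,-0.088,0.176,0,0,0],[0.427,-0.104,0.183,0,0,0],[0.495,-0.12,0.185,0,0,0]]]'
python3 -m inch '[[[0.065,-0.016,-0.007,0,0,0],[0.1,-0.024,-0.012,0,0,0],[0.1,-0.024,-0.012,0,0,0]]]'
python3 - <<'E'
from h import *
s=arm.get_state(); print(s['eef_pos'],s['force'],s['width'])
im=arm.grab_frame('scene'); cv2.imwrite('pics/s10.png',cv2.resize(im[50:240,160:390],None,fx=3,fy=3))
E
```

```text
t: 16.27
eef_pos: [0.6177, -0.2707, 0.436]
ee_rot: [-3.14, -0.003, 2.9]
force: [-3.6, -4.0, -2.2]
width: 0.0218
t: 16.65
eef_pos: [0.6384, -0.2756, 0.4337]
ee_rot: [-3.14, -0.001, 2.901]
force: [-0.7, -6.5, -1.5]
width: 0.0217
[ 0.63837502 -0.27562309  0.43365436] [-0.70934817 -6.49418361 -1.54069014] 0.021673839909701145
```

View pics/s10.png

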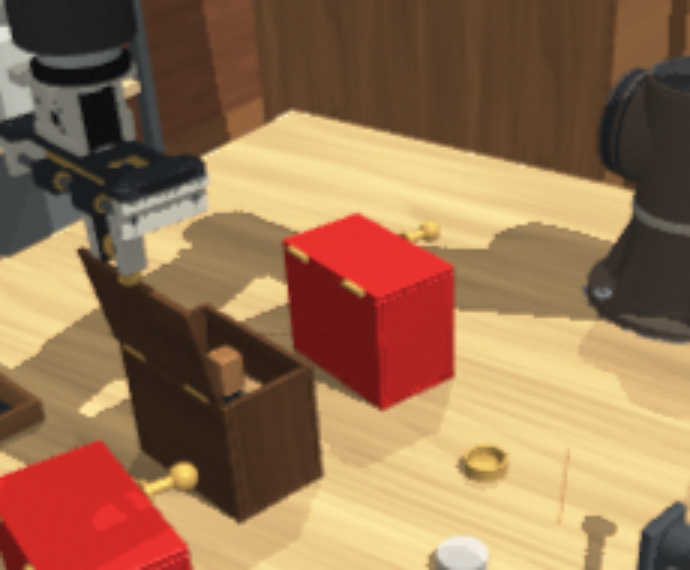

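The flap now stands past upright, leaning back, and the mirror set's wooden head shows in the case. I release the knob and rise.

```bash
python3 -m inch '[[[0,0,0,0,0,0],[0,0,0,0,0,0],[0,0,0,0,0,0],[0,0,0,0,0,0],[0,0,0,0,0,0]]]' 60
python3 -m inch '[[[0,0,0.1,0,0,0],[0,0,0.25,0,0,0],[-0.3,0.07,0.25,0,0,0],[-0.55,0.12,0.25,0,0,0],[-0.55,0.12,0.25,0,0,0]]]'
python3 - <<'E'
from h import *
a=-.239; p=np.array([.5594,-.2578]); h=p+[-.010*np.cos(a),-.010*np.sin(a)]; print('head',h)
goto([*h,.30],np.pi/2+a)
arm_im=arm.grab_frame('wrist'); cv2.imwrite('pics/w11.png',arm_im); print(proj('wrist',[*h,.126]))
print([(r['score'],r['box']) for r in arm.search_frame('mirror_head','wrist')[:3]])
for n,f in(('scene','s11'),('top','t11')):
    im=arm.grab_frame(n); cv2.imwrite(f'pics/{f}.png',im); print(n,proj(n,[*h,.126]),[(r['score'],r['box']) for r in arm.search_frame('mirror_head',n)[:3]])
E
```

```text
t: 17.32
eef_pos: [0.6381, -0.2745, 0.4341]
ee_rot: [3.141, 0.0, 2.901]
force: [-0.7, 0.0, 0.5]
width: 0.0596
t: 17.95
eef_pos: [0.5249, -0.2502, 0.4857]
ee_rot: [3.141, 0.002, 2.901]
force: [1.2, -0.4, 1.2]
width: 0.0598
head [ 0.54968425 -0.25543269]
t 17.95 pos [ 0.5249 -0.2502  0.4857] shift [ 0.124 -0.026 -0.929] turn [0.     0.0007 0.0005] q [-0.11  0.16 -0.07 -0.   -1.34 -1.7 ]
(np.float64(311.5578875293243), np.float64(203.36625634430672))
[(0.59, [298.2, 180.9, 327.5, 219.3])]
scene (np.float64(234.39972989355718), np.float64(166.73225493051842)) [(0.56, [230.1, 169.8, 242.2, 183.4])]
top (np.float64(441.62911672128655), np.float64(222.78229715436458)) [(0.71, [325.9, 267.5, 344.7, 288.5])]
```

View pics/w11.png

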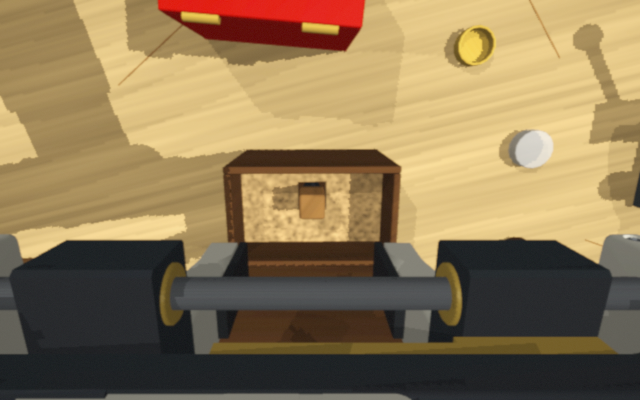

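View pics/s11.png

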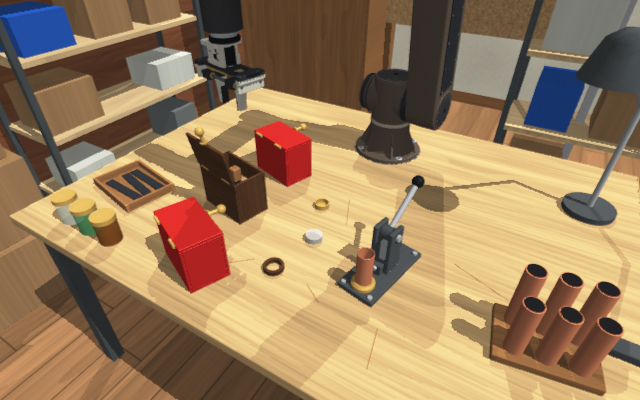

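View pics/t11.png

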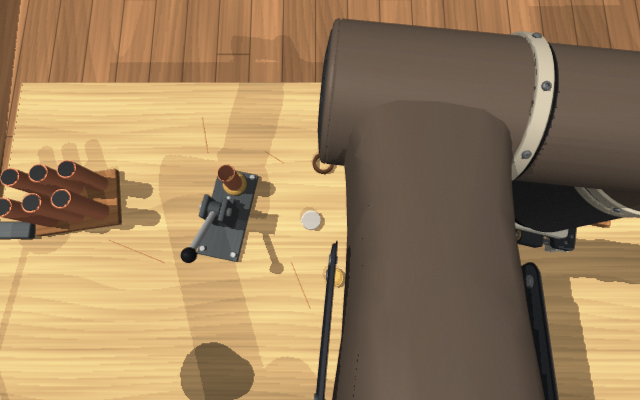

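Wrist view: the head's top face spans (299–325, 192–219), centred near (312,205). My model predicted (312,203), so they agree. Now I descend and grip.

```bash
python3 -m inch '[[[0.134,-0.028,-0.2,0,0,0],[0.134,-0.028,-0.45,0,0,0],[0.134,-0.028,-0.65,0,0,0],[0.134,-0.028,-0.65,0,0,0]]]'
python3 - <<'E'
from h import *
goto([.5517,-.2559,.268],np.pi/2-.239)
im=arm.grab_frame('wrist'); cv2.imwrite('pics/w12.png',im); print(proj('wrist',[.5497,-.2554,.126]))
E
```

```text
t: 18.75
eef_pos: [0.5545, -0.2562, 0.3503]
ee_rot: [-3.141, -0.008, 2.901]
force: [-0.4, -0.3, 0.6]
width: 0.06
t 18.75 pos [ 0.5545 -0.2562  0.3503] shift [-0.014  0.001 -0.411] turn [-0.0004 -0.0024  0.0006] q [-0.11  0.3  -0.21 -0.   -1.07 -1.7 ]
(np.float64(310.845233571554), np.float64(218.07517724682896))
```

View pics/w12.png

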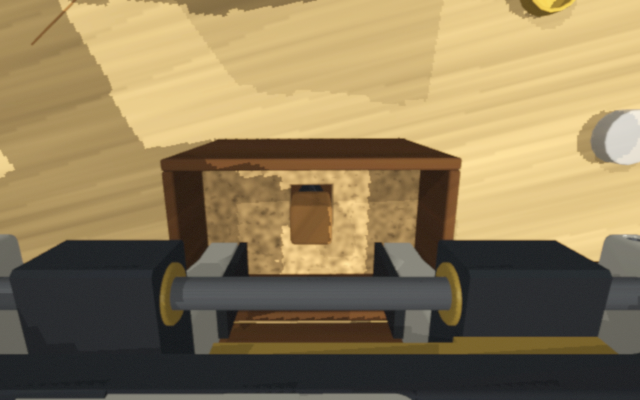

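```bash
python3 -m inch '[[[-0.005,0,-0.2,0,0,0],[-0.005,0,-0.35,0,0,0],[-0.005,0,-0.411,0,0,0],[-0.005,0,-0.411,0,0,0]]]'
python3 -m inch '[[[0,0,0,0,0,0],[0,0,0,0,0,0],[0,0,0,0,0,0],[0,0,0,0,0,0],[0,0,0,0,0,0],[0,0,0,0,0,0]]]' 10 20
python3 - <<'E'
from h import *
s=arm.get_state(); print(s['eef_pos'],s['force'],s['width'])
im=arm.grab_frame('wrist'); cv2.imwrite('pics/w13.png',im)
E
```

```text
t: 19.3
eef_pos: [0.5545, -0.2564, 0.2728]
ee_rot: [-3.141, 0.001, 2.902]
force: [1.1, -0.6, 0.7]
width: 0.0601
t: 20.05
eef_pos: [0.5539, -0.2563, 0.2722]
ee_rot: [-3.141, 0.0, 2.901]
force: [-1.2, -0.1, 2.9]
width: 0.0255
[ 0.55389628 -0.25631498  0.27220162] [-1.1693486  -0.06456164  2.86122764] 0.025542723816824507
```

View pics/w13.png

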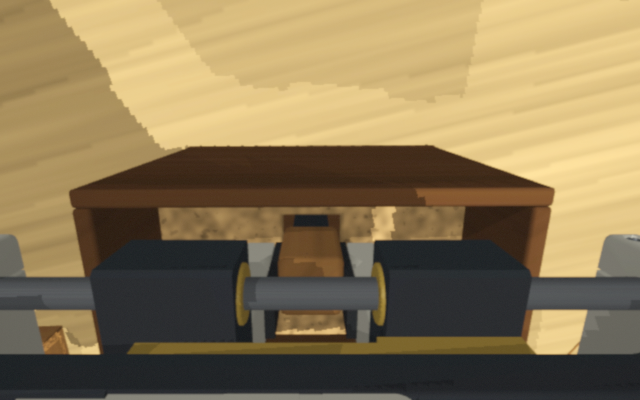

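```bash
python3 -m inch '[[[0,0,0,0,0,0],[0,0,0.06,0,0,0],[0,0,0.13,0,0,0],[0,0,0.22,0,0,0],[0,0,0.34,0,0,0],[0,0,0.46,0,0,0],[0,0,0.6,0,0,0],[0,0,0.72,0,0,0]]]' 10 30
python3 -m inch '[[[0,0,0.1,0,0,0],[0,0,0.2,0,0,0],[0,0,0.2,0,0,0]]]'
python3 - <<'E'
from h import *
s=arm.get_state(); print(s['eef_pos'],s['ee_rot'],s['force'],s['width'])
goto([.665,.214,.46],np.pi/2-.239)
im=arm.grab_frame('scene'); cv2.imwrite('pics/s14.png',cv2.resize(im[20:240,160:390],None,fx=2.7,fy=2.7))
im=arm.grab_frame('wrist'); cv2.imwrite('pics/w14.png',im)
E
```

```text
t: 21.1
eef_pos: [0.5536, -0.2563, 0.418]
ee_rot: [3.141, 0.001, 2.901]
force: [0.5, -0.4, -1.3]
width: 0.0258
t: 21.48
eef_pos: [0.5538, -0.2564, 0.4582]
ee_rot: [3.141, 0.004, 2.901]
force: [-0.7, -0.9, -0.7]
width: 0.0257
[ 0.55379678 -0.25635056  0.45821578] [3.14144018 0.00384702 2.90126658] [-0.71129295 -0.86692392 -0.69307164] 0.02569683855980554
t 21.48 pos [ 0.5538 -0.2564  0.4582] shift [0.556 2.352 0.009] turn [0.0002 0.0012 0.0004] q [-0.11  0.22 -0.06  0.   -1.29 -1.7 ]
```

View pics/s14.png

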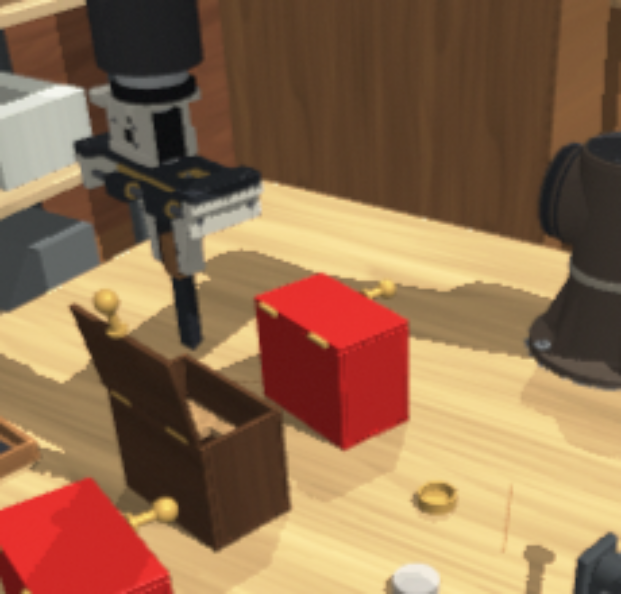

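View pics/w14.png

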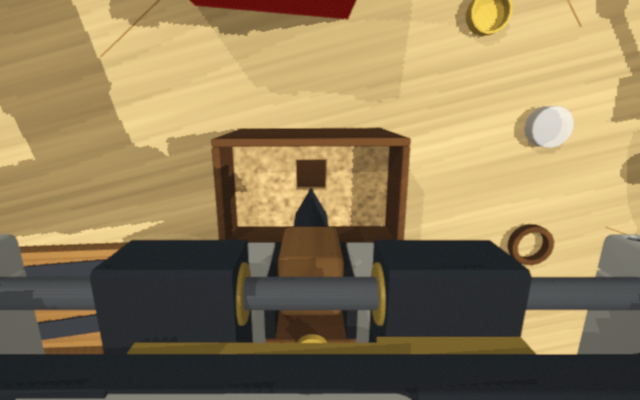

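The mirror set hangs upright in the fingers, clear of the case: its foot is at crop (190,345), about 192 mm up. The flap stands open. Next I carry it to the tube.

```bash
python3 -m inch '[[[0,0.12,0.02,0,0,0],[0.02,0.3,0.02,0,0,0],[0.04,0.5,0.02,0,0,0],[0.06,0.7,0.02,0,0,0],[0.1,0.9,0.02,0,0,0],[0.1,1,0.02,0,0,0]]]'
python3 -m inch '[[[0.05,0.2,0,0,0,0],[0.1,0.4,0,0,0,0],[0.15,0.6,0,0,0,0],[0.2,0.8,0,0,0,0],[0.25,0.95,0,0,0,0],[0.25,1,0,0,0,0]]]'
python3 -m inch '[[[0.06,0.12,0,0,0,0],[0.14,0.24,0,0,0,0],[0.2,0.32,0,0,0,0],[0.21,0.352,0,0,0,0],[0.21,0.352,0,0,0,0],[0.21,0.352,0,0,0,0]]]'
python3 - <<'E'
from h import *
goto([.6655,.2145,.46],np.pi/2-.239)
print(proj('wrist',[.6655,.2145,.115]))
for n in('scene','wrist','top'):
    im=arm.grab_frame(n)
    if n=='scene': im=cv2.resize(im[100:310,300:500],None,fx=2.8,fy=2.8,interpolation=cv2.INTER_CUBIC)
    cv2.imwrite(f'pics/{n}15.png',im)
E
```

```text
t: 22.32
eef_pos: [0.5738, -0.0545, 0.4586]
ee_rot: [-3.141, -0.002, 2.902]
force: [0.6, 0.7, -0.7]
width: 0.0254
t: 23.08
eef_pos: [0.6243, 0.1453, 0.4587]
ee_rot: [-3.141, -0.001, 2.902]
force: [-0.1, -0.4, -1.0]
width: 0.0259
t: 23.82
eef_pos: [0.6654, 0.2134, 0.4602]
ee_rot: [-3.142, 0.0, 2.901]
force: [0.6, 0.3, -0.6]
width: 0.0258
t 23.82 pos [0.6654 0.2134 0.4602] shift [ 0.     0.006 -0.001] turn [0.     0.     0.0006] q [ 0.59  0.37  0.16  0.   -1.36 -2.4 ]
(np.float64(312.16475471096214), np.float64(183.66989219236802))
```

View pics/scene15.png

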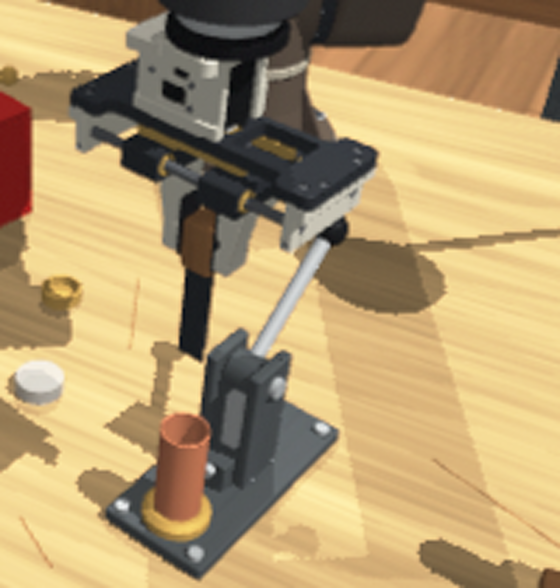

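View pics/wrist15.png

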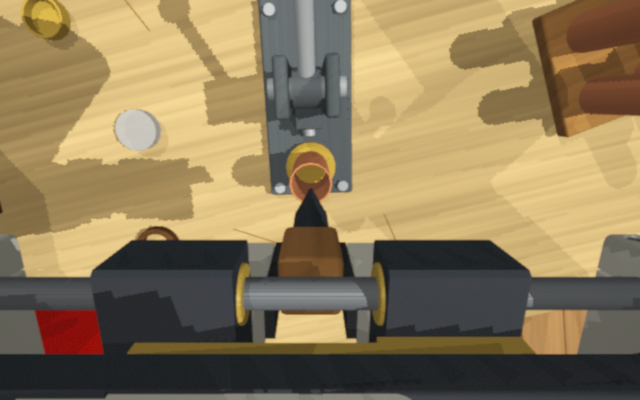

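View pics/top15.png

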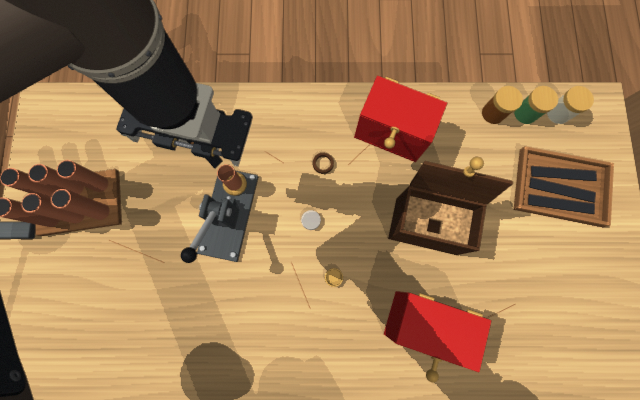

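```bash
python3 - <<'E'
from h import *
for X in ([.6634,.2140,.194],[.6634,.2140,.274],[.664,.2142,.115]):
    u,v=proj('scene',X); print('scene crop',(u-300)*2.8,(v-100)*2.8,'wrist',proj('wrist',X))
E
```

```text
scene crop 193.30680107340828 348.67596909960014 wrist (np.float64(310.8329927082181), np.float64(204.71955122914113))
scene crop 202.49932499010717 262.1235275781802 wrist (np.float64(310.88705880121023), np.float64(248.36902424802776))
scene crop 185.12262386224432 425.44046790030916 wrist (np.float64(311.16606447645944), np.float64(182.0299077266871))
```

```bash
python3 -m inch '[[[0,0,-0.06,0,0,0],[0,0,-0.12,0,0,0],[0,0,-0.18,0,0,0],[0,0,-0.23,0,0,0],[0,0,-0.23,0,0,0],[0,0,-0.23,0,0,0],[0,0,-0.23,0,0,0]]]'
python3 - <<'E'
from h import *
s=arm.get_state();print(s['eef_pos'],s['ee_rot'],s['force'],s['width'],np.abs(s['qd']).max())
for n in('scene','wrist','top'):
    im=arm.grab_frame(n)
    if n=='scene':
        im0=im; im=cv2.resize(im[100:310,300:500],None,fx=2.8,fy=2.8,interpolation=cv2.INTER_CUBIC)
    cv2.imwrite(f'pics/{n}16.png',im)
for X in ([.6634,.2140,.148],[.664,.2142,.115]):
    u,v=proj('scene',X); print('scene crop',(u-300)*2.8,(v-100)*2.8,'wrist',proj('wrist',X))
for n in ('top','scene'):
    for t in ('eyepiece_cap','end_ring','object_cell'): print(n,t,[(r['score'],r['box']) for r in arm.search_frame(t,n)[:1]])
E
```

```text
t: 24.85
eef_pos: [0.6659, 0.2142, 0.4145]
ee_rot: [3.141, 0.001, 2.901]
force: [0.2, -0.2, -2.0]
width: 0.0254
[0.66590387 0.21417737 0.41450673] [3.14095225e+00 7.99647911e-04 2.90124453e+00] [ 0.15067359 -0.2240043  -2.0496292 ] 0.025380010494295804 0.0020450182234202094
scene crop 188.48506598351617 394.07513783513633 wrist (np.float64(309.86987576991135), np.float64(204.5428652912585))
scene crop 185.12262386224432 425.44046790030916 wrist (np.float64(310.3765079459415), np.float64(193.99214213331197))
top eyepiece_cap [(0.62, [326.2, 266.6, 343.5, 287.6])]
top end_ring [(0.61, [312.0, 155.1, 331.8, 170.9])]
top object_cell [(0.57, [183.1, 200.2, 222.4, 262.8])]
scene eyepiece_cap [(0.59, [310.9, 200.8, 329.3, 213.6])]
scene end_ring [(0.76, [259.5, 258.9, 288.2, 277.8])]
scene object_cell [(0.77, [305.2, 227.3, 324.6, 244.8])]
```

View pics/scene16.png

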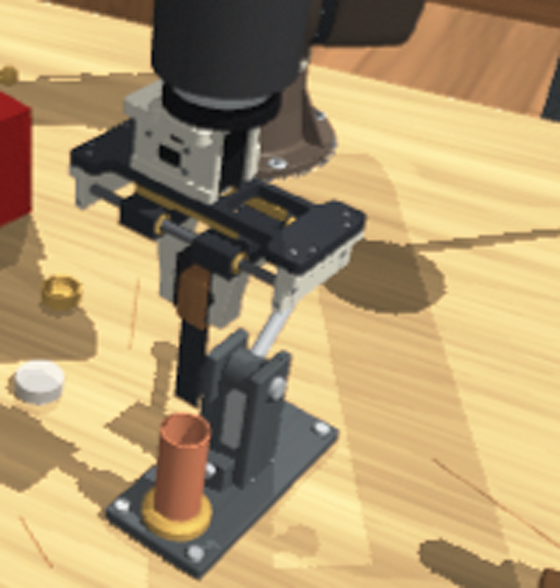

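View pics/wrist16.png

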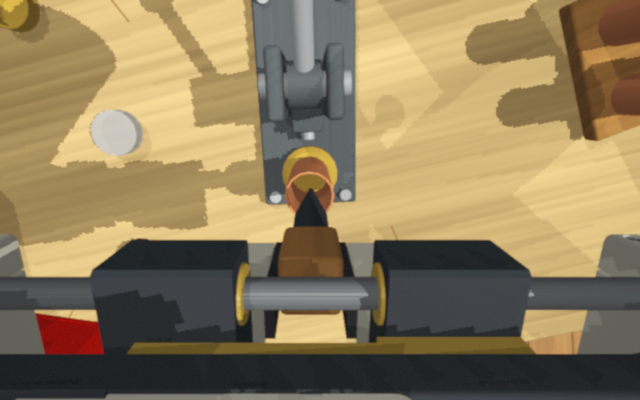

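View pics/top16.png

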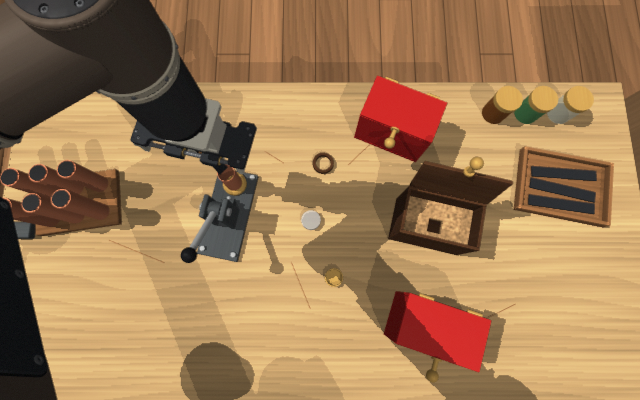

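```bash
python3 - <<'E'
from station import arm
print(arm.job_done()); s=arm.get_state(); print(s['t'],s['eef_pos'],s['width'])
E
```

```text
the job is handed in; nothing more can be done
None
the job is handed in; nothing more can be done
```

I finished all the steps and handed the job in at about 25 s of the 72 s allowed. No verdict is reported back, so the results below are my own checks.

**What I did**
- **Lever:** I pulled it down to its lower stop, where the force rose from 7 N to 15 N. I eased it back up at about 0.4 rad/s to the upper stop and only then let go. The pictures afterwards show the knob where it started.
- **Flap:** I opened the walnut case's flap to about 1.7 rad and left it standing. The red look-alike cases were not touched.
- **Mirror set:** I lifted it straight up by its head and held it over the tube.

**Last checks**
- **Mirror position:** the tool is vertical, so the mirror set should be upright. Its foot is about 33 mm above the rim and, by my estimate, within about 3 mm of the tube's axis.
- **Grip and motion:** the fingers read 25.4 mm on the 26 mm head, and the arm is still. The wrist force of about 2 N is no more than the mirror set's weight plus noise, so I see no sign of contact.
- **Loose parts:** they show where they started.

**Disagreements**
- The cameras and my fits differ by 2–3 mm. I judged the mirror's centring by comparing foot and mouth within each view.
- The object_cell search in the last top picture wrongly marked the lever. The scene camera and the picture itself show the disc in place.
- The last scene picture hides the lever knob behind the gripper. The top view shows it at its rest position (189,256).

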